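# Stow the glass filter bowl

### The arm

A 7-joint arm with a two-finger parallel gripper is mounted at the origin on the work surface. World frame = base frame: x ahead of the robot, y to its left, z up, the work surface at z = 0. Lengths are in mm, angles in rad, forces in N, time in s.
With the tool pointing down it reaches from about 400 to 850 mm from the base axis. Payload 6.9 kg.
Tool frame: the origin (TCP) lies at the very end of the fingers, on their centre line; the grasp point (between the pads) lies 19 mm behind it; z points along the fingers, y is the line along which they close (so a half turn about z gives the same grasp; the last joint's range is limited). The gripper opens to 85 mm and grips with 20 to 120 N. Pads are 22 mm wide; open, the fingers measure 114 mm over their backs; the gripper's body (76 mm by 85 mm) begins 54 mm behind the grasp point. The pads swing forward as they close: fully open they stand 13 mm farther back than shut.
Start: joints at [-1.185, 0.507, -0.238, 1.5, 0.126, 1.149, -0.155], TCP at [172.621, 600.677, 231.275] pointing down, gripper open.
Joint ranges: [-3.08, 3.08], [-0.24, 2.05], [-1.43, 1.35], [0, 2.5], [-1.52, 4.66], [0.17, 1.96], [-2.89, 2.89]. Speed limits (rad/s): [2.39, 2.39, 3.14, 3.14, 3.14, 3.14, 3.14].

### API

Orientations are given as a 3x3 rotation matrix whose columns are the frame's x, y, z axes.
In Python, from plant import r gives the robot as it stands. Calls block until the motion is done:
- r.move_ptp(position, orientation): joint-space move of the TCP to a pose.
- r.movel(position, rotation=None, rate=150): straight line of the TCP; rotation=None keeps the orientation; rate is the mean speed in mm/s.
- r.set_joints(angles): joint-space move.
- r.gripper_to(opening, grasp_force=None): finger opening in mm; grasp_force is the grip in N (None keeps the last); returns when the fingers have stopped.
- r.dwell(seconds).
- r.solve_ik(position, orientation): joint angles nearest the present ones, or None.
- r.read_state(): the state.
- r.read_camera(name): name is "scene" or "top" or "wrist"; returns the picture (400x640x3 uint8, red, green, blue); there is no depth.
- r.calibration(name): a dict with "vfov" (degrees; the focal length in pixels is half the picture's height over the tangent of half this angle, whatever the lens; pixels are square), "cx", "cy" (the principal point, pixels), "k1" (the pictures are not rectified: a ray, as slopes to the right and down, at radius r is drawn at 1 + k1 r^2 times it, then the intrinsics apply), "R" (3x3) and "t" (3): a world point X has camera coordinates R X + t; the wrist camera has in their place "hand_eye" (4x4, takes a point from camera to tool coordinates, whose origin is the TCP and whose axes are the flange's). Camera axes: x right, y down, z forward; pixel columns grow to the right and rows downward; lengths in mm; the calibration is good to about 2 mm. A picture is of the moment at which its call begins: read the wrist's pose just before it. calibration takes no time and is no camera call.
A pose or a line that the arm cannot do raises r.PlanningError and nothing moves.
- r.finish_job(): hands the job in; it is judged then, once.
Trained networks look in the newest picture that a camera, given by its name, has taken for a name from the list of things; names that differ only in an ending like _2 or _b are one class to them, and where a whole thing is asked for, a point or a joint stands for the part that bears it (a point fixed in the world has none). Each returns a list of dicts, best first, with "conf" (0 to 1); they miss things now and then, are a little off and sometimes report something else, mostly with a low value. They report only what shows in the picture. A call takes as long as a camera call. They do not tell look-alikes from the thing itself.
- r.masks_of(thing, camera): "mask" (400x640 bool, what is visible of it).
- r.landmark_of(thing, camera): "xyz" ([x, y, z] in mm, in the coordinates of the camera as it stood for that picture, good to about 4 mm: a listed point, or the origin of a listed thing).
The state is a dict: "time_s": time; "qpos": joint angles; "qd": joint speeds; "joint_efforts": joint torques, N m; "eef_pos": TCP position; "orientation": TCP orientation; "wrist_force": force on the tool from outside, world axes, zero at the start; "ft_torque": the same for the moment, N m; "opening": finger opening in mm; "grasp_force": force on a finger pad.
Only numpy, scipy, OpenCV 4.12 (cv2) and the standard library are available. Lean on these libraries where they do the work, as an engineer would, in place of code of your own. Each camera call takes 0.05 s, during which the arm holds its last target. There are 200 camera calls.

### The job

Gently pick up the green-tinted glass filter bowl and stand it upright in the round nest of the yellow foam tray. The glass is thin and cracks if you squeeze it hard (keep the grip under 50 N), knock it over, drop it in or press it down hard, so hold it lightly and set it down softly. Leave the metal bowl and the blue plastic bowl standing where they are.

Things in the scene. Friction and masses are not known exactly. Their poses are not given: they have to be found in the camera images.
- glass_bowl_center (a point): Centre (on the axis, half-way up) of the see-through green glass bowl, a round open pot 76 mm tall: 46 mm diameter up to 56 mm, then a 36 mm neck; wall 3 mm, about 100 g; z up its axis. It starts upright on the bench. 20 to 40 N a finger at half height (not lower) holds it well; it cracks at over 50 N a finger, if pressed on the tray with over 40 N, or if let fall more than 15 mm.
- metal_bowl_center (a point): Centre, half-way up, of the bare aluminium bowl of the same shape and size as the glass one (46 mm diameter, 36 mm neck, 76 mm tall), upright on the bench. Leave it alone.
- plastic_bowl_center (a point): Centre, half-way up, of the opaque blue plastic bowl of the same shape and size as the glass one (46 mm diameter, 36 mm neck, 76 mm tall), upright on the bench. Leave it alone.
- nest (a point): Centre of the floor of the round nest in the yellow foam, where the bowl's underside belongs; z up. Nest 69 mm diameter, 10 mm deep; its floor is 18 mm and the foam's top 28 mm above the bench. The foam fills a square grey steel tray, 120 mm a side, fixed to the bench. (The other grey tray holds no foam, only bolts: not the place.)
There are look-alikes about, which are no part of the job. Of the things like the part that bears glass_bowl_center, leave any that is orange; of the rest the smaller one is meant.

How it is judged (in metres and radians):
At the end, for the whole second after the job is handed in: The glass bowl stands at rest on the floor of the foam nest, its centre within 18 mm of the nest's axis and no more than 6 mm above its resting height, upright within 10 degrees; the metal and plastic bowls are within 30 mm of where they started (horizontal distance between glass_bowl_center and nest below 0.018 m and z of glass_bowl_center in the frame of nest below 0.044 m and angle between glass_bowl_center's own z axis and vertical below 0.17 rad and linear speed of glass_bowl below 0.02 m/s and distance of each of metal_bowl_center, plastic_bowl_center from where it was at the start of the episode below 0.03 m); the robot touches nothing.
It fails at once if the glass bowl was squeezed or struck by the fingers with 50 N or more a finger (contact force between the fingers and glass_bowl above 100 N).
It fails at once if the glass bowl was pressed into the tray with more than 40 N (contact force between glass_bowl and foam_tray above 40 N).
It fails at once if the glass bowl was dropped or knocked away: out of the fingers and moving at over 0.6 m/s (a fall of about 18 mm) (contact force between the fingers and glass_bowl below 0.5 N and linear speed of glass_bowl above 0.6 m/s).
It fails at once if the glass bowl was knocked over (angle between glass_bowl_center's own z axis and vertical above 0.8 rad).
It fails at once if the metal or the plastic bowl was knocked over (angle between any of metal_bowl_center, plastic_bowl_center's own z axis and vertical above 0.8 rad).
It also fails if it takes over 35 s, if anything falls off the work surface, if the arm or the gripper's body presses on something with over 40 N, if the wrist force passes 120 N, or if a joint passes its speed limit or range.

## Working session

There is one attempt and no reset: what is moved stays moved. The work goes in short steps, each a Python script; the robot and the scene stay as the last script left them, time stands still between calls to the robot, and variables do not carry over. Pictures are saved under pics/ and viewed, at most 10 in all, crops included, and the job is handed in when it is done.

```bash
ls; mkdir -p pics
cat > h.py <<'E'
import numpy as np, cv2
from plant import r
def save(cam,name,crop=None,scale=1):
    im=r.read_camera(cam)
    o=im if crop is None else im[crop[1]:crop[3],crop[0]:crop[2]]
    o=cv2.resize(o,None,fx=scale,fy=scale,interpolation=cv2.INTER_CUBIC)
    cv2.imwrite('pics/'+name,o[:,:,::-1]); return im
def cam_pose(cam):
    "R,t world from camera"
    c=r.calibration(cam)
    if cam=='wrist':
        s=r.read_state(); H=np.array(c['hand_eye']); Rt=np.array(s['orientation']); p=np.array(s['eef_pos'])
        return Rt@H[:3,:3], Rt@H[:3,3]+p
    R=np.array(c['R']); t=np.array(c['t']); return R.T, -R.T@t
def K(cam):
    c=r.calibration(cam); f=200/np.tan(np.radians(c['vfov'])/2)
    return np.array([[f,0,c['cx']],[0,f,c['cy']],[0,0,1]]),c['k1']
def pix(cam,X):
    R,t=cam_pose(cam); k,k1=K(cam); x=R.T@(np.array(X)-t); s=x[:2]/x[2]; s=s*(1+k1*(s@s)); return k[:2,:2]@s+k[:2,2]
def ray(cam,uv,z):
    "intersect pixel ray with plane z"
    R,t=cam_pose(cam); k,k1=K(cam); d=(np.array(uv)-k[:2,2])/k[0,0]; s=d.copy()
    for _ in range(20): s=d/(1+k1*(s@s))
    v=R@np.array([s[0],s[1],1]); return t+v*(z-t[2])/v[2]
def lm(thing,cam):
    R,t=cam_pose(cam)
    for o in r.landmark_of(thing,cam):
        X=R@np.array(o['xyz'])+t; print(thing,cam,round(o['conf'],2),X.round(1),pix(cam,X).round(0))
E
python3 - <<'E'
from h import *
for c in('scene','top'):
    save(c,c+'1.png')
    for t in('glass_bowl_center','metal_bowl_center','plastic_bowl_center','nest'): lm(t,c)
print(r.read_state()['time_s'],r.read_state()['orientation'])
E
```

```text
pics
glass_bowl_center scene 0.8 [ 533.1 -383.5   41.1] [227. 151.]
glass_bowl_center scene 0.77 [ 437.1 -473.7   56.4] [225. 116.]
metal_bowl_center scene 0.77 [ 613.8 -194.4   38.4] [260. 201.]
plastic_bowl_center scene 0.69 [440.2 -84.4  38.2] [331. 178.]
nest scene 0.72 [491.5 320.5  17.7] [461. 274.]
glass_bowl_center top 0.76 [ 437.4 -482.4   57.5] [448. 239.]
glass_bowl_center top 0.46 [ 445.3 -365.    39. ] [409. 238.]
glass_bowl_center top 0.46 [ 531.5 -381.9   38.5] [413. 211.]
metal_bowl_center top 0.55 [ 618.1 -200.5   41. ] [356. 185.]
plastic_bowl_center top 0.66 [443.  -87.1  37.3] [321. 239.]
nest top 0.65 [492.5 324.8  19.1] [194. 224.]
0.5 [[-9.61102728e-01  2.76191135e-01 -5.13306121e-05]
 [ 2.76191140e-01  9.61102719e-01 -1.31450512e-04]
 [ 1.30285247e-05 -1.40514506e-04 -9.99999990e-01]]
```

View pics/scene1.png

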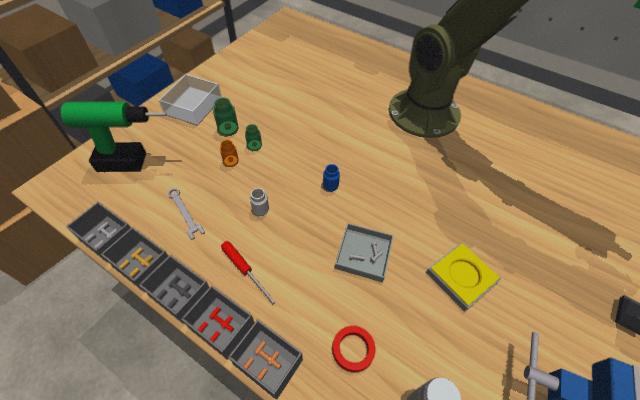

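View pics/top1.png

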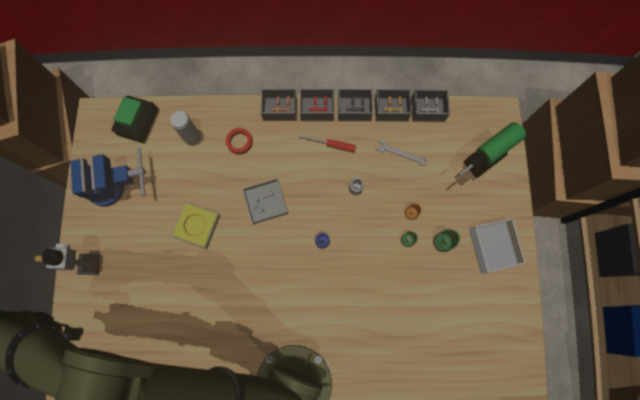

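The scene shows three glass-like bowls: a large green one at (225,116), a small green one at (253,137) and an orange one at (229,152). The small green one fits, because it is not orange and is the smaller of the other two. It also matches the top-view landmark at (409,238), about (445,-365,39). The nest is in the yellow foam at scene (464,273).

I'll confirm this in a crop and check the reach.

Run:
```python
from h import *
save('scene','crop1.png',(180,80,300,170),5)
print(ray('scene',(253,137),38).round(1), pix('scene',[445,-365,38]).round(0))
for a in (45,225):
    a=np.radians(a); y=np.array([np.cos(a),np.sin(a),0]); z=np.array([0,0,-1.]); R=np.c_[np.cross(y,z),y,z]
    for p in ([445,-365,250],[445,-365,18],[492,323,120],[492,323,36]):
        q=r.solve_ik(p,R); print(None if q is None else np.round(q,2))
```

```text
[ 443.2 -362.1   38. ] [252. 137.]
[-0.01  0.68  1.22  1.61 -0.66  1.32  2.09]
[ 0.45  0.7   0.31  1.88 -0.35  0.62  1.76]
[-0.57  0.55 -0.08  1.75  0.05  0.84  0.11]
[-0.57  0.66 -0.08  1.82  0.08  0.66  0.09]
[ 0.08  0.56  0.95  1.61 -0.48  1.22 -1.22]
[ 0.11  0.9   0.95  1.88 -0.95  0.9  -0.81]
[-0.11  0.68 -0.85  1.74  0.6   1.    2.73]
[-0.14  0.79 -0.81  1.82  0.74  0.87  2.62]
```

View pics/crop1.png

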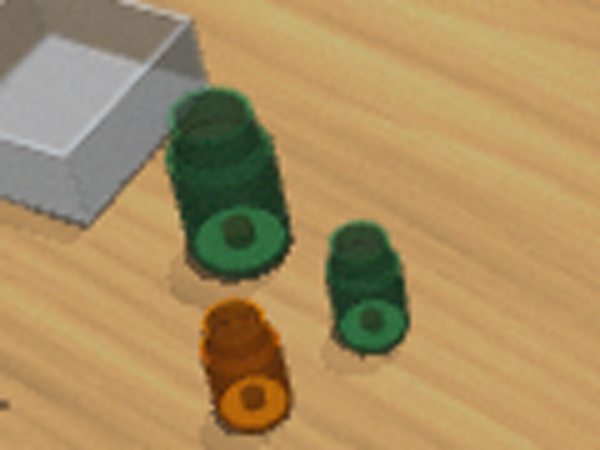

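The crop confirms the target: the small green pot at crop (370,290), beside the larger green one and the orange one. I'm moving above it for a close look.

```bash
cat >> h.py <<'E'
def down(deg):
    a=np.radians(deg); y=np.array([np.cos(a),np.sin(a),0]); z=np.array([0,0,-1.]); return np.c_[np.cross(y,z),y,z]
E
python3 - <<'E'
from h import *
r.move_ptp([445,-364,230],down(225))
save('wrist','w1.png'); lm('glass_bowl_center','wrist')
for X in ([445,-364,38],[445,-364,0],[445,-364,76]): print(pix('wrist',X).round(0))
for m in r.masks_of('glass_bowl_center','wrist'):
    ys,xs=np.nonzero(m['mask']); print(round(m['conf'],2),len(xs),xs.min(),xs.max(),ys.min(),ys.max())
s=r.read_state(); print(s['time_s'],s['eef_pos'],s['opening'])
E
```

```text
glass_bowl_center wrist 0.93 [ 438.7 -477.    53.3] [398. 118.]
glass_bowl_center wrist 0.71 [ 449.1 -365.3   42.4] [320. 179.]
glass_bowl_center wrist 0.6 [ 531.3 -380.7   37.1] [280. 120.]
[322. 181.]
[322. 175.]
[322. 188.]
0.78 1460 257 300 97 139
0.69 1292 304 341 161 204
0.68 3988 366 444 84 150
4.1917 [ 445.34789213 -363.62777438  229.93525352] 85.11114976651682
```

View pics/w1.png

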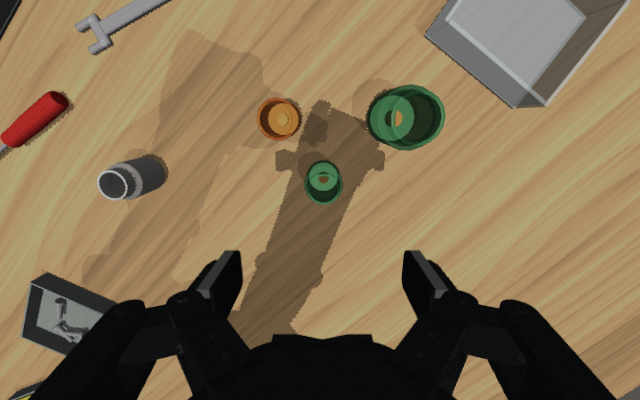

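The wrist view shows the small green pot at (322,182), within 2 mm of the predicted (322,181). The path between the fingers is clear. I'll descend and grip lightly.

Run:
```python
from h import *
r.movel([446,-364.5,110],down(225),rate=150)
r.movel([446,-364.5,19],rate=80)
f0=r.read_state()['wrist_force']
r.gripper_to(54,20); r.gripper_to(40,28)
s=r.read_state(); print(s['time_s'],s['opening'],s['grasp_force'],f0,s['wrist_force'],s['eef_pos'])
if s['opening']>42:
    r.movel([446,-364.5,40],rate=40)
    s=r.read_state(); print(s['time_s'],s['opening'],s['grasp_force'],s['wrist_force'])
    save('wrist','w2.png')
```

```text
7.1083 42.40293948420419 28.199801811715588 [-0.84212632  0.44354084  0.46891989] [-0.93618196  1.57985832  4.87648416] [ 445.98869108 -364.57135261   19.40065524]
7.7833 42.8263833764339 28.41494109830819 [-0.1374461  -0.12018341 -0.32179952]
```

View pics/w2.png

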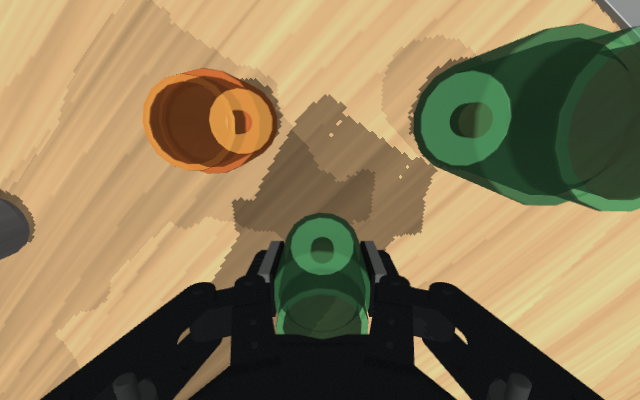

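The pot is held upright between the pads at wrist pixel (320,260), opening 42.8 mm and 28 N, with no contact with the neighbours. I'll lift it and go above the nest.

Run:
```python
from h import *
r.movel([446,-364.5,230],rate=150)
best=min((q for q in ((r.solve_ik([492,323,230],down(a)),a) for a in range(0,360,15)) if q[0] is not None),key=lambda q:max(abs(np.array(q[0])-r.read_state()['qpos'])/[2.39,2.39,3.14,3.14,3.14,3.14,3.14])+(abs(q[0][6])>2.5)+(abs(q[0][2])>1.2))
a=best[1]; print(a,np.round(best[0],2))
r.move_ptp([492,323,230],down(a))
s=r.read_state(); print(s['time_s'],s['opening'],s['grasp_force'],s['wrist_force'])
save('wrist','w3.png'); lm('nest','wrist'); print(pix('wrist',[492,323,28]).round(0))
R,t=cam_pose('wrist')
for m in r.landmark_of('glass_bowl_center','wrist'): print(m['conf'],(R@np.array(m['xyz'])+t).round(1))
im=r.read_camera('top'); lm('nest','top')
hsv=cv2.cvtColor(im,cv2.COLOR_RGB2HSV)
```

```text
15 [-0.85  0.47  0.35  1.61 -0.18  1.1  -0.19]
11.7 42.2701923780518 28.421620099106804 [ 0.111003   -0.82099401 -1.14170761]
nest wrist 0.69 [490.7 324.4  14.2] [321. 175.]
[322. 178.]
0.68 [494.1 323.6 254.1]
nest top 0.78 [489.9 320.5  15.8] [196. 225.]
```

View pics/w3.png

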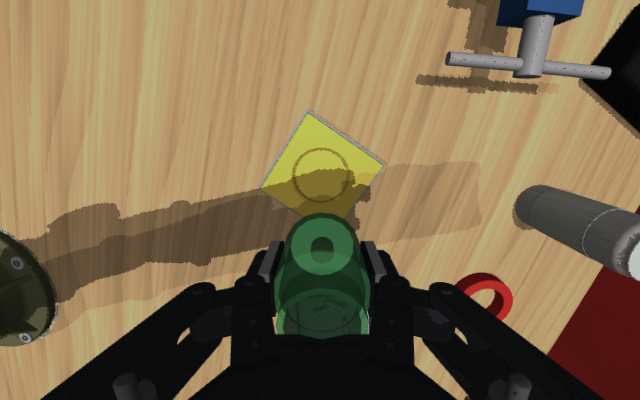

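The wrist view shows the pot still held at (320,260). The nest ring is at about (321,175), within 3 px of the prediction, so the nest is at about (491,322.5). I'll lower onto the floor in small steps, watching the wrist force.

Run:
```python
from h import *
p=np.array([490.5,322.5,100.]); r.movel(p,rate=120); p[2]=44; r.movel(p,rate=60)
r.dwell(.1); f0=r.read_state()['wrist_force'][2]; log=[]
while p[2]>34:
    p[2]-=.7; r.movel(p,rate=15); s=r.read_state(); log.append((round(p[2],1),round(s['wrist_force'][2]-f0,1)))
    if log[-1][1]>3: break
print(log,s['time_s'],s['eef_pos'],s['opening'])
save('wrist','w4.png')
```

```text
[(np.float64(43.3), np.float64(0.5)), (np.float64(42.6), np.float64(0.4)), (np.float64(41.9), np.float64(0.5)), (np.float64(41.2), np.float64(0.3)), (np.float64(40.5), np.float64(0.4)), (np.float64(39.8), np.float64(-0.5)), (np.float64(39.1), np.float64(-0.3)), (np.float64(38.4), np.float64(0.2)), (np.float64(37.7), np.float64(0.1)), (np.float64(37.0), np.float64(5.9))] 16.8667 [490.59168334 322.53523028  37.40260901] 42.365678682697016
```

View pics/w4.png

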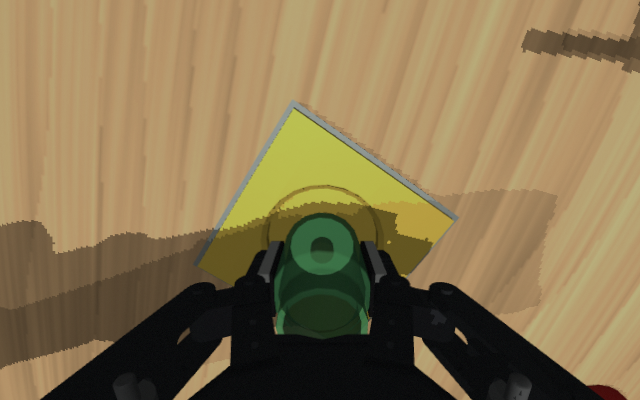

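Contact came at TCP z = 37.4, exactly the nest floor height. The picture shows the pot inside the ring, centred at about column 322. I'll release it, retreat and check.

Run:
```python
from h import *
r.gripper_to(56); r.gripper_to(75); r.dwell(.2)
p=np.array(r.read_state()['eef_pos']); p[2]=60; r.movel(p,rate=40); p[2]=230; r.movel(p,rate=150)
print(r.read_state()['time_s'])
save('wrist','w5.png',(220,100,420,250),4); lm('glass_bowl_center','wrist'); lm('nest','wrist')
r.read_camera('top'); r.read_camera('scene')
for t in('glass_bowl_center','metal_bowl_center','plastic_bowl_center'): lm(t,'scene')
```

```text
19.7333
glass_bowl_center wrist 0.87 [494.2 320.   57.9] [325. 187.]
nest wrist 0.66 [490.2 325.3  14.4] [323. 175.]
glass_bowl_center scene 0.71 [ 435.6 -475.5   56.3] [225. 116.]
glass_bowl_center scene 0.69 [491.  318.5  55.1] [466. 266.]
metal_bowl_center scene 0.81 [ 611.2 -197.2   37.9] [260. 200.]
plastic_bowl_center scene 0.78 [438.2 -84.7  35.4] [331. 178.]
```

View pics/w5.png

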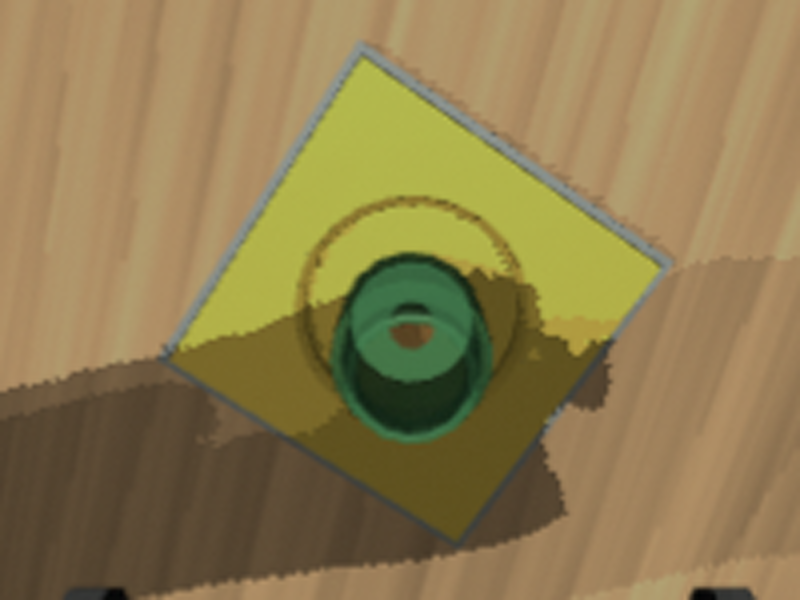

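The pot stands upright on the nest floor. Its base is at crop (412,318) and the ring centre at (412,303), about 5 mm apart. The measured centre height of 55–58 mm matches the 56 mm expected, and the metal and blue bowls have not moved beyond measurement error.

```bash
python3 -c "
from plant import r
print(r.finish_job())"
```

```text
the job is handed in; nothing more can be done
None
```

The small green glass bowl is standing upright in the yellow foam nest, about 5 mm off centre, with the metal and blue bowls where they were; I handed the job in at about 20 s of the 35 s allowed, and no verdict was returned.

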